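# Sort the left-hand and right-hand hood hinge brackets

### The arm

A 6-joint arm with a two-finger parallel gripper is mounted at the origin on the work surface. World frame = base frame: x ahead of the robot, y to its left, z up, the work surface at z = 0. Lengths are in m, angles in degrees, forces in N, time in s.
With the tool pointing down it reaches from about 0.25 to 0.725 m from the base axis. Payload 9.7 kg.
Tool frame: the origin (TCP) lies between the finger pads; the fingertips stand 17 mm ahead of it and the grasp point (between the pads) lies 2 mm behind it; z points along the fingers, y is the direction in which the jaws open and shut (so a half turn about z gives the same grasp; the last joint's range is limited). The gripper opens to 85 mm and grips with 20 to 120 N. Pads are 22 mm wide; open, the fingers measure 114 mm over their backs; the gripper's body (76 mm by 85 mm) begins 54 mm behind the grasp point. The pads swing forward as they close: fully open they stand 13 mm farther back than shut.
Start: joints at [-75.115, 4.979, 10.078, 95.1, 0, 90], TCP at [0.141, -0.532, 0.248] pointing down, gripper open.
Joint ranges: [-179.16, 179.16], [-48.56, 103.87], [-65.8, 70.77], [-126.05, 130.52], [-82.76, 87.17], [-180, 180]. Speed limits (degrees/s): [127.2, 127.2, 147.25, 180, 180, 180].

### API

Orientations are given as [roll, pitch, yaw] about the fixed x, y, z axes, in that order (R = Rz(yaw) Ry(pitch) Rx(roll)).
In Python, from workcell import monitor, cams, order gives the robot as it stands. The module is installed in compiled form; this text tells all that it offers.
- The arm moves only by the shell command python3 -m handwheel 'ROWS' [OPENING] [FORCE]. ROWS is JSON, a list of rows, each a list of 6 numbers: the shift along the tool's x, y, z in m, then the turn, a rotation vector about the tool's x, y, z in degrees. In form: [[tx, ty, tz, wx, wy, wz], ...]. A call has exactly 8 rows; each row shifts and turns the commanded pose from where the row before left it, along the tool's axes as they then stand; what a row does not reach is not made up. A row lasts 1/12 s, in which the tool goes at most 41.7 mm and 7.16 degrees, less where a joint would pass 70% of its speed; a pose out of reach is approached as far as the arm can. A call is refused whole if a number of a shift passes 0.0417 or a number of a turn 7.16, either way. A call with a gripper value outside its range is refused whole. OPENING is the opening, from -1 (shut) to 1 (fully open), set as the call begins (- or left out, the last holds). The fingers move at their own pace and stop on an object; FORCE is the grip in N (left out, the last holds). Time passes only in rows, so rows that do not move let the fingers close, or fill a call up. It gives the time, the measured TCP pose, the force and the opening at its end, in the units of the state.
- monitor.get_obs(): the state, without advancing time (a new reading comes with each control period).
- cams.camera(name): name is "side" or "top"; returns a dict with "img" (400x640x3 uint8, red, green, blue), "depth" (400x640 float32, m along the optical axis (not along the pixel's ray), 0 where there is no reading), "fx", "fy", "cx", "cy" (pixels), "distortion" ([k1, k2, p1, p2, k3] as OpenCV has them; the pictures are not rectified), "rvec" (rotation vector, rad) and "tvec" (3), from world to camera coordinates, as OpenCV has them. Camera axes: x right, y down, z forward; pixel columns grow to the right and rows downward; lengths in m; the calibration is good to about 2 mm. A picture is of the moment at which its call begins.
- order.job_done(): hands the job in, once; it reports no verdict.
The state is a dict: "time": time; "q": joint angles; "qd": joint speeds; "joint_efforts": joint torques, N m; "ee_pos": TCP position; "tcp_rot": TCP orientation; "wrist_force": force on the tool from outside, world axes, zero at the start; "torque": the same for the moment, N m; "opening": finger opening in m.
Only numpy, scipy, OpenCV 4.12 (cv2) and the standard library are available. Lean on these libraries where they do the work, as an engineer would, in place of code of your own. Each camera call takes 0.05 s, during which the arm holds its last target. There are 200 camera calls.

### The job

Two mirror-image hinge brackets from the tester's clear hood stand on the dark mat between two grey bins: with the knuckle pointing away from you, the left-hand one has its foot plate on the left, the right-hand one on the right. Put the left-hand bracket into the bin on the robot's left and the right-hand bracket into the bin on the robot's right, each standing flat on its foot on the bin's floor. Leave the middle bracket, which has a knuckle at both ends, where it lies.

Things in the scene. Friction and masses are not known exactly. Their poses are not given: they have to be found in the camera images.
- left_bracket: (sizes in mm) aluminium left-hand bracket, 0.16 kg, loose on its foot. Upright web 90 long (x), 8 thick (y), 40 high, gripped across its thickness; round knuckle, 24 diameter, 40 high, centred 48 in +x; foot plate 5 thick, x -45 to 15, reaching 50 to +y (left when the knuckle points away from you). Mirror image of the other. Origin: underside, centre of web, z up; centre of mass 11 to +x, 6 to +y
- right_bracket: (sizes in mm) aluminium right-hand bracket, 0.16 kg, loose on its foot. Upright web 90 long (x), 8 thick (y), 40 high, gripped across its thickness; round knuckle, 24 diameter, 40 high, centred 48 in +x; foot plate 5 thick, x -45 to 15, reaching 50 to -y (right when the knuckle points away from you). Mirror image of the other. Origin: underside, centre of web, z up; centre of mass 11 to +x, 6 to -y
- left_bin: (sizes in mm) left bin: open grey plastic tray fixed to the bench on the robot's left (+y side), 188 x 188 outside, walls 4 thick and 45 high, floor 4 thick, turned by up to 12 degrees. Origin: centre of its underside; x and y along its walls, z up
- right_bin: (sizes in mm) right bin: open grey plastic tray fixed to the bench on the robot's right (-y side), 188 x 188 outside, walls 4 thick and 45 high, floor 4 thick, turned by up to 12 degrees. Origin: centre of its underside; x and y along its walls, z up
- middle_bracket: (sizes in mm) bystander, to be left: loose aluminium bracket with the same web (90 along its x, 8 thick, 40 high) but a knuckle at both ends and its foot in the middle (60 long, reaching 50 to -y); lies beyond the other two, farther from the robot. Origin: underside, centre of the web, z up
Not all that is in view belongs to the job. What is shaped like the right_bracket but green or red is not meant.

How it is judged (in metres and radians):
At the end, for the whole second after the job is handed in: The left-hand bracket stands in the left bin and the right-hand bracket in the right bin, each inside the walls, flat on its foot on the bin's floor (underside within 10 mm of the floor, upright within 10 degrees), at rest (x of left_bracket in the frame of left_bin between -0.09 and 0.09 m and y of left_bracket in the frame of left_bin between -0.09 and 0.09 m and z of left_bracket in the frame of left_bin between -0.005 and 0.014 m and angle between each of left_bracket, right_bracket's own z axis and vertical below 0.18 rad and linear speed of each of left_bracket, right_bracket below 0.02 m/s and x of right_bracket in the frame of right_bin between -0.09 and 0.09 m and y of right_bracket in the frame of right_bin between -0.09 and 0.09 m and z of right_bracket in the frame of right_bin between -0.005 and 0.014 m); the robot touches nothing.
It fails at once if the middle bracket is moved more than 20 mm (distance of middle_bracket from where it was at the start of the episode above 0.02 m).
It also fails if it takes over 54 s, if anything falls off the work surface, if the arm or the gripper's body presses on something with over 40 N, if the wrist force passes 120 N, or if a joint passes its speed limit or range.

## Working session

There is one attempt and no reset: what is moved stays moved. The work goes in short steps, Python scripts to look and compute and a shell command to move; the robot and the scene stay as the last step left them, time stands still between calls to the robot, and variables do not carry over. Pictures are saved under pics/ and viewed, about 8 in all and at most 12, crops included, and the job is handed in when it is done.

```bash
mkdir -p pics
cat > h.py <<'E'
import numpy as np, cv2
from workcell import monitor, cams, order
def snap(name):
    c=cams.camera(name); K=np.array([[c['fx'],0,c['cx']],[0,c['fy'],c['cy']],[0,0,1.]])
    d=np.array(c['distortion'],float); R=cv2.Rodrigues(np.array(c['rvec'],float))[0]; t=np.array(c['tvec'],float).ravel()
    h,w=c['depth'].shape; u,v=np.meshgrid(np.arange(w),np.arange(h))
    n=cv2.undistortPoints(np.stack([u,v],-1).reshape(-1,1,2).astype(float),K,d).reshape(h,w,2)
    z=c['depth']; P=np.dstack([n[...,0]*z,n[...,1]*z,z]); W=(P-t)@R
    W[z==0]=np.nan
    return c,W
def save(n,im): cv2.imwrite('pics/'+n,im[...,::-1])
E
python3 - <<'E'
from h import *
for n in('top','side'):
    c,W=snap(n); save(n+'0.png',c['img']); np.savez('/tmp/%s0.npz'%n,W=W,img=c['img'])
    print(n,c['rvec'],c['tvec'])
o=monitor.get_obs(); print(o)
E
```

```text
top [ 2.15444914 -2.19152136  0.09288467] [0.00386096 0.61339967 0.87658058]
side [ 2.37140995 -0.22057     0.09840101] [-0.58446564  0.12266531  0.750556  ]
{'time': 0.1, 'q': array([-7.51141453e+01,  5.00856534e+00,  1.00416339e+01,  9.51012029e+01,
       -8.41478439e-04,  9.00008859e+01]), 'qd': array([ 0.03922577, -0.0706177 ,  0.08471131,  0.00274696,  0.08112305,
       -0.06582004]), 'joint_efforts': array([ 3.63114141e-04, -5.21558654e+01,  4.65655804e+01,  1.59069349e-02,
        1.44454663e-05,  1.55049776e-05]), 'ee_pos': array([ 0.1412415 , -0.53136778,  0.24767169]), 'tcp_rot': array([-1.79931866e+02,  8.42531309e-04,  1.48849698e+01]), 'wrist_force': array([-0.4499591 , -0.13819243, -0.34195704]), 'torque': array([-0.00086478,  0.03580182, -0.02486323]), 'opening': 0.08583111218706135}
```

View pics/top0.png

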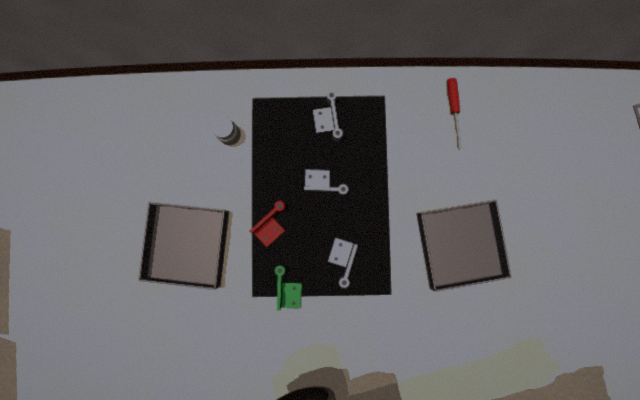

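View pics/side0.png

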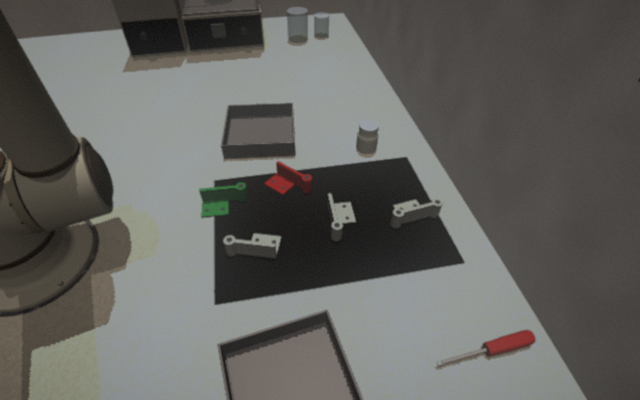

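The top view shows the right-hand bracket B (knuckle at 344,282), the left-hand bracket A (knuckle at 343,189), the middle bracket with its two knuckles (332,96 and 338,133), red and green decoys, and bins at about (187,245) and (463,245). The side view agrees.

```bash
cat > m.py <<'E'
from h import *
def brackets(W,boxes):
    for nm,(x0,x1,y0,y1) in boxes.items():
        w=W[y0:y1,x0:x1].reshape(-1,3); w=w[np.isfinite(w).all(1)]
        p=w[(w[:,2]>0.033)&(w[:,2]<.05)]
        f=w[(w[:,2]<0.012)]
        (c,s,a)=cv2.minAreaRect(p[:,:2].astype(np.float32)*1000)
        print(nm,len(p),'z',np.median(p[:,2]).round(4),'rect',np.round(c,1),np.round(s,1),round(a,1))
E
python3 - <<'E'
from m import *
D=np.load('/tmp/top0.npz');W=D['W'];img=D['img']
for n,(u,v) in dict(A_kn=(343,189),A_end=(306,189),A_foot=(317,177),B_kn=(344,282),B_end=(355,246),B_foot=(341,251),M1=(332,96),M2=(338,133),Lbin=(187,245),Rbin=(463,245)).items(): print(n,W[v,u].round(4))
brackets(W,dict(A=(298,352,165,200),B=(325,362,235,292),M=(310,346,90,142),R=(246,290,196,250),G=(270,305,262,312)))
for nm,(x0,x1,y0,y1) in dict(L=(135,235,198,292),R=(412,515,196,294)).items():
    w=W[y0:y1,x0:x1].reshape(-1,3); p=w[(w[:,2]>.038)&(w[:,2]<.055)]
    c,s,a=cv2.minAreaRect(p[:,:2].astype(np.float32)*1000); print(nm,np.round(c,1),np.round(s,1),round(a,1))
# closer picture
save('topz.png',cv2.resize(img[150:300,240:400],None,fx=4,fy=4,interpolation=cv2.INTER_CUBIC))
E
```

```text
A_kn [ 0.6262 -0.0549  0.0409]
A_end [0.6279 0.0333 0.0392]
A_foot [0.6608 0.0072 0.0065]
B_kn [ 0.4078 -0.0526  0.0414]
B_end [ 0.4909 -0.0803  0.04  ]
B_foot [ 0.4779 -0.0485  0.0062]
M1 [ 0.8559 -0.0332  0.04  ]
M2 [ 0.7626 -0.0458  0.0404]
Lbin [0.4975 0.3315 0.0059]
Rbin [ 0.486  -0.3507  0.0037]
A 203 z 0.0408 rect [625.7 -13.2] [102.6  21.5] 89.3
B 207 z 0.0408 rect [446.6 -61.1] [ 22.4 101. ] 76.1
M 258 z 0.0408 rect [811.3 -36. ] [121.1  22.7] 7.5
R 202 z 0.0412 rect [559.6 126.7] [ 21.9 101.7] 46.1
G 215 z 0.0412 rect [397.5  96.3] [104.2  20.9] 2.5
L [498.  331.7] [190.  188.6] 83.6
R [ 487.8 -342.6] [187.5 190.9] 8.2
```

View pics/topz.png

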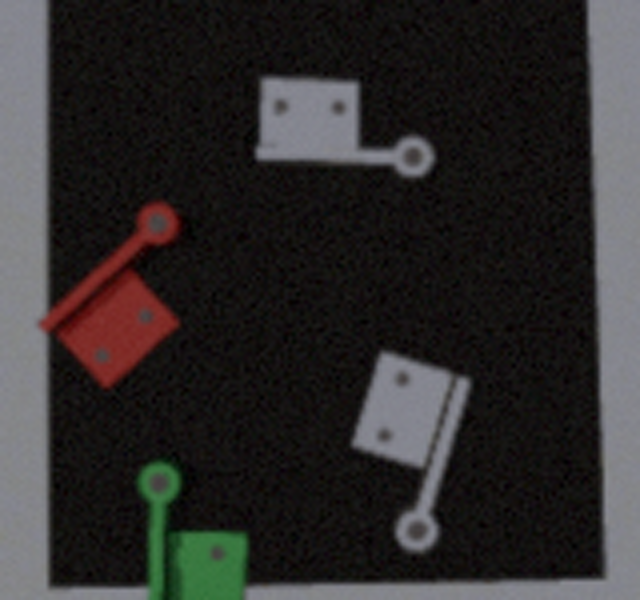

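```bash
cat >> m.py <<'E'
from scipy.spatial.transform import Rotation as Ro
def web(W,box,kn,foot):
    # kn: approx knuckle xy; returns origin, yaw
    x0,x1,y0,y1=box; w=W[y0:y1,x0:x1].reshape(-1,3); w=w[np.isfinite(w).all(1)]
    p=w[(w[:,2]>0.034)&(w[:,2]<.05)][:,:2]; kn=np.array(kn)
    d=np.linalg.norm(p-kn,axis=1); q=p[(d>.016)]
    vx,vy,_,_=cv2.fitLine(q.astype(np.float32),cv2.DIST_HUBER,0,.001,.001).ravel()
    e=np.array([vx,vy]); 
    if e@(kn-q.mean(0))<0: e=-e
    s=(p-q.mean(0))@e; tip=q.mean(0)+e*s.max(); end=q.mean(0)+e*s.min()
    o=end+e*(.045+(s.max()-s.min()-.105)/2)
    return o,np.degrees(np.arctan2(e[1],e[0])),s.max()-s.min()
def delta(x,y,z,yaw):
    o=monitor.get_obs(); R=Ro.from_euler('xyz',o['tcp_rot'],degrees=True).as_matrix()
    d=R.T@(np.array([x,y,z])-o['ee_pos']); a=o['tcp_rot'][2]
    print('t',round(o['time'],2),'pos',o['ee_pos'].round(4),'rot',o['tcp_rot'].round(2),'op',round(o['opening'],4),'F',o['wrist_force'].round(1))
    print('tool shift',d.round(4),'wz',round(-((yaw-a+180)%360-180),2))
E
python3 - <<'E'
from m import *
W=np.load('/tmp/top0.npz')['W']
for n,b,k in(('A',(298,352,165,200),(.626,-.055)),('B',(325,362,235,292),(.408,-.0526))):
    o,y,l=web(W,b,k,0); e=np.array([np.cos(np.radians(y)),np.sin(np.radians(y))]); print(n,o.round(4),y.round(1),l.round(3),'grasp',(o+.011*e).round(4))
    if n=='B': g=o+.011*e; delta(*g,.12,y-180)
W=np.load('/tmp/side0.npz')['W']; img=np.load('/tmp/side0.npz')['img']
for n,b,k in(('A',(322,358,190,245),(.626,-.055)),('B',(218,286,228,262),(.408,-.0526))):
    o,y,l=web(W,b,k,0); print('side',n,o.round(4),y.round(1),l.round(3))
E
```

```text
A [ 0.6279 -0.0058] -93.4 0.103 grasp [ 0.6273 -0.0167]
B [ 0.4529 -0.0666] 160.9 0.102 grasp [ 0.4425 -0.063 ]
t 0.1 pos [ 0.1412 -0.5314  0.2477] rot [-179.93    0.     14.88] op 0.0858 F [-0.4 -0.1 -0.3]
tool shift [ 0.4115 -0.3751  0.1281] wz 34.0
side A [ 0.6276 -0.0103] -93.0 0.105
side B [ 0.4514 -0.0713] 161.3 0.105
```

```bash
python3 -m handwheel '[[0.0257,-0.0234,0,0,0,0],[0.0257,-0.0234,0,0,0,0],[0.0257,-0.0234,0,0,0,0],[0.0257,-0.0234,0,0,0,0],[0.0257,-0.0234,0,0,0,0],[0.0257,-0.0234,0,0,0,0],[0.0257,-0.0234,0,0,0,0],[0.0257,-0.0234,0,0,0,0]]' 1 40
python3 -m handwheel '[[0.0257,-0.0234,0,0,0,0],[0.0257,-0.0234,0,0,0,0],[0.0257,-0.0234,0,0,0,0],[0.0257,-0.0234,0,0,0,0],[0.0257,-0.0234,0,0,0,0],[0.0257,-0.0234,0,0,0,0],[0.0257,-0.0234,0,0,0,0],[0.0257,-0.0234,0,0,0,0]]'
python3 -m handwheel '[[0,0,0.018,0,0,4.8],[0,0,0.018,0,0,4.8],[0,0,0.018,0,0,4.8],[0,0,0.018,0,0,4.8],[0,0,0.018,0,0,4.8],[0,0,0.018,0,0,4.8],[0,0,0.018,0,0,4.8],[0,0,0,0,0,0]]'
python3 - <<'E'
from m import *
delta(.4420,-.0645,.027,161.1-180)
c,W=snap('side'); save('s1.png',cv2.resize(c['img'][150:300,170:370],None,fx=4,fy=4))
E
```

```text
time: 0.77
ee_pos: [0.2923, -0.2962, 0.2481]
tcp_rot: [-180.0, 0.0, 14.9]
wrist_force: [0.7, 0.1, -0.4]
opening: 0.0851
time: 1.43
ee_pos: [0.443, -0.0623, 0.2482]
tcp_rot: [180.0, 0.0, 14.9]
wrist_force: [0.7, -0.6, 0.4]
opening: 0.0856
time: 2.1
ee_pos: [0.4294, -0.1111, 0.1185]
tcp_rot: [-178.0, 0.4, -15.7]
wrist_force: [0.7, 0.0, -0.6]
opening: 0.0852
t 2.1 pos [ 0.4294 -0.1111  0.1185] rot [-178.01    0.44  -15.65] op 0.0852 F [ 0.7  0.  -0.6]
tool shift [ 0.0003 -0.0451  0.0931] wz 3.25
```

View pics/s1.png

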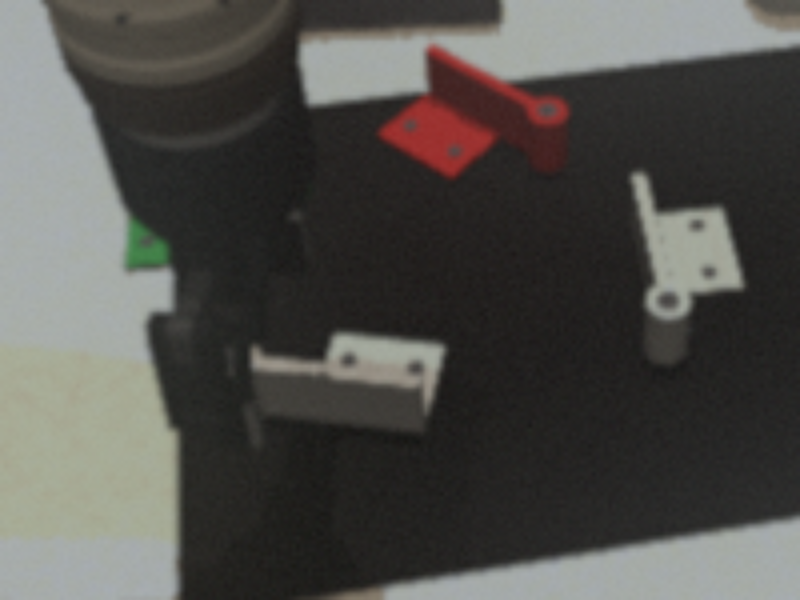

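The bracket stands beside the tool, but the tool drifted in y during the turn. I'll check the joints before going on.

```bash
python3 - <<'E'
from m import *
o=monitor.get_obs();print(o['q'].round(2),o['qd'].round(2))
E
python3 -m handwheel '[[0,0,0,0,0,0],[0,0,0,0,0,0],[0,0,0,0,0,0],[0,0,0,0,0,0],[0,0,0,0,0,0],[0,0,0,0,0,0],[0,0,0,0,0,0],[0,0,0,0,0,0]]'
python3 - <<'E'
from m import *
o=monitor.get_obs();print(o['q'].round(2),o['qd'].round(2)); delta(.4420,-.0645,.1,161.1-180)
E
```

```text
[-15.59  -9.86 -18.42  81.78   1.99 179.94] [ 2.18 -0.69  2.84  1.24 -0.03 -0.04]
time: 2.82
ee_pos: [0.4318, -0.1093, 0.1224]
tcp_rot: [-178.0, 0.1, -15.4]
wrist_force: [0.6, -0.4, 0.1]
opening: 0.0854
[-15.41  -9.92 -18.24  81.81   1.99 179.94] [-0.16 -0.05 -0.05 -0.14  0.01  0.03]
t 2.82 pos [ 0.4318 -0.1093  0.1224] rot [-1.780e+02  1.200e-01 -1.535e+01] op 0.0854 F [ 0.6 -0.4  0.1]
tool shift [-0.002  -0.0451  0.0239] wz 3.55
```

Joint 6 hit its 180° limit: yaw = q1 − q6 + 180. I'll use the half-turn-equivalent grasp and take out the 2° tilt.

```bash
python3 -m handwheel '[[0,0,0,-2,0,0],[0,0,0,0,0,-7.1],[0,0,0,0,0,-7.1],[0,0,0,0,0,-7.1],[0,0,0,0,0,-7.1],[0,0,0,0,0,-7.1],[0,0,0,0,0,-7.1],[0,0,0,0,0,-7.1]]'
python3 -m handwheel '[[0,0,0,0,0,-7.1],[0,0,0,0,0,-7.1],[0,0,0,0,0,-7.1],[0,0,0,0,0,-7.1],[0,0,0,0,0,-7.1],[0,0,0,0,0,-7.1],[0,0,0,0,0,-7.1],[0,0,0,0,0,-7.1]]'
python3 -m handwheel '[[0,0,0,0,0,-7.1],[0,0,0,0,0,-7.1],[0,0,0,0,0,-7.1],[0,0,0,0,0,-7.1],[0,0,0,0,0,-7.1],[0,0,0,0,0,-7.1],[0,0,0,0,0,-7.1],[0,0,0,0,0,-7.1]]'
python3 -m handwheel '[[0,0,0,0,0,-6.1],[0,0,0,0,0,-7],[0,0,0,0,0,0],[0,0,0,0,0,0],[0,0,0,0,0,0],[0,0,0,0,0,0],[0,0,0,0,0,0],[0,0,0,0,0,0]]'
python3 - <<'E'
from m import *
delta(.4420,-.0645,.1,161.1);o=monitor.get_obs();print(o['q'].round(2))
E
```

```text
time: 3.48
ee_pos: [0.4303, -0.1146, 0.1223]
tcp_rot: [-179.8, -0.1, 35.1]
wrist_force: [0.9, 0.8, -0.1]
opening: 0.0855
time: 4.15
ee_pos: [0.4303, -0.1146, 0.1223]
tcp_rot: [-179.9, -0.2, 91.9]
wrist_force: [0.3, 0.7, -0.6]
opening: 0.0856
time: 4.82
ee_pos: [0.4303, -0.1146, 0.1223]
tcp_rot: [179.8, -0.2, 148.7]
wrist_force: [0.3, -0.1, -1.2]
opening: 0.0854
time: 5.48
ee_pos: [0.4303, -0.1146, 0.1223]
tcp_rot: [179.8, -0.1, 161.3]
wrist_force: [0.1, 0.6, 0.5]
opening: 0.0851
t 5.48 pos [ 0.4303 -0.1146  0.1223] rot [ 1.7979e+02 -1.5000e-01  1.6135e+02] op 0.0851 F [0.1 0.6 0.5]
tool shift [0.0049 0.0511 0.0225] wz 0.25
[-15.05  -9.91 -18.22  81.82   0.22   3.61]
```

```bash
python3 -m handwheel '[[0.001,0.01,0,0,0,0],[0.001,0.01,0,0,0,0],[0.001,0.01,0,0,0,0],[0.001,0.01,0,0,0,0],[0.001,0.011,0,0,0,0],[0,0,0.01,0,0,0],[0,0,0.01,0,0,0],[0,0,0,0,0,0]]'
python3 - <<'E'
from m import *
delta(.4420,-.0645,.027,161.1)
c,W=snap('side'); save('s2.png',cv2.resize(c['img'][150:300,170:370],None,fx=4,fy=4))
E
```

```text
time: 6.15
ee_pos: [0.4407, -0.0642, 0.0999]
tcp_rot: [179.8, -0.3, 161.5]
wrist_force: [-0.3, -0.0, -0.7]
opening: 0.0856
t 6.15 pos [ 0.4407 -0.0642  0.0999] rot [179.83  -0.33 161.46] op 0.0856 F [-0.3 -0.  -0.7]
tool shift [-0.0017 -0.0001  0.0729] wz 0.36
```

View pics/s2.png

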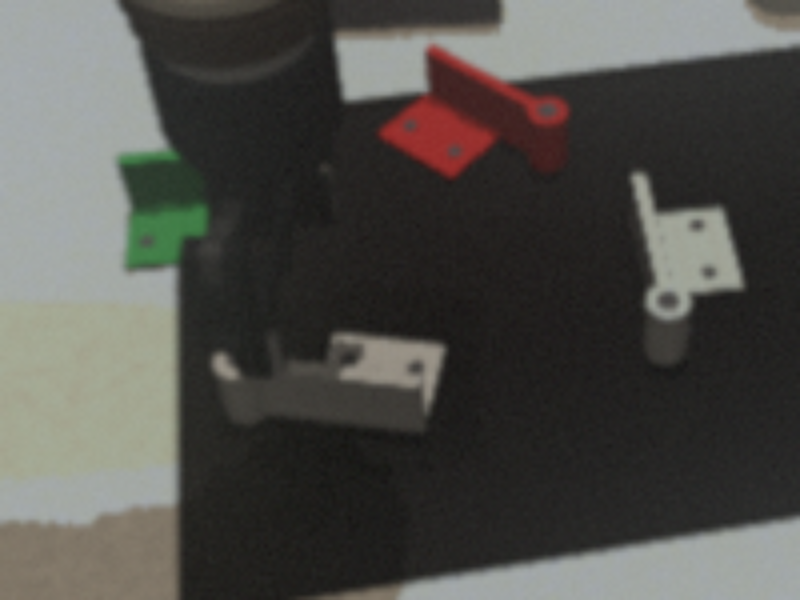

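The side view shows the fingers straddling the web above its front part (about 275,365 in the crop), clear of the knuckle. Descend and grip.

```bash
python3 -m handwheel '[[-0.0015,0,0.015,0,0,0],[0,0,0.015,0,0,0],[0,0,0.015,0,0,0],[0,0,0.013,0,0,0],[0,0,0.01,0,0,0],[0,0,0.005,0,0,0],[0,0,0,0,0,0],[0,0,0,0,0,0]]'
python3 -m handwheel '[[0,0,0,0,0,0],[0,0,0,0,0,0],[0,0,0,0,0,0],[0,0,0,0,0,0],[0,0,0,0,0,0],[0,0,0,0,0,0],[0,0,0,0,0,0],[0,0,0,0,0,0]]' -1 40
python3 -m handwheel '[[0,0,0,0,0,0],[0,0,0,0,0,0],[0,0,0,0,0,0],[0,0,0,0,0,0],[0,0,-0.005,0,0,0],[0,0,-0.01,0,0,0],[0,0,-0.01,0,0,0],[0,0,0,0,0,0]]'
python3 - <<'E'
from m import *
delta(.4878,-.3426,.17,188.2)
E
```

```text
time: 6.87
ee_pos: [0.4432, -0.0649, 0.0298]
tcp_rot: [179.8, -0.1, 161.4]
wrist_force: [0.7, -1.0, -0.2]
opening: 0.0852
time: 7.53
ee_pos: [0.4433, -0.0647, 0.0297]
tcp_rot: [179.8, -0.1, 161.4]
wrist_force: [-1.0, 0.4, 1.9]
opening: 0.0076
time: 8.2
ee_pos: [0.4443, -0.065, 0.0569]
tcp_rot: [179.8, 0.0, 161.4]
wrist_force: [0.7, 0.4, -2.1]
opening: 0.007
t 8.2 pos [ 0.4443 -0.065   0.0569] rot [1.7976e+02 2.0000e-02 1.6141e+02] op 0.007 F [ 0.7  0.4 -2.1]
tool shift [-0.1298 -0.2487 -0.114 ] wz -26.79
```

```bash
python3 -m handwheel '[[-0.0084,-0.0162,-0.01,0,0,0],[-0.0084,-0.0162,-0.01,0,0,0],[-0.0084,-0.0162,-0.01,0,0,0],[-0.0084,-0.0162,-0.01,0,0,0],[-0.0084,-0.0162,-0.01,0,0,0],[-0.0084,-0.0162,-0.01,0,0,0],[-0.0084,-0.0162,-0.01,0,0,0],[-0.0084,-0.0162,-0.01,0,0,0]]'
python3 -m handwheel '[[-0.0084,-0.0162,0,0,0,0],[-0.0084,-0.0162,0,0,0,0],[-0.0084,-0.0162,0,0,0,0],[-0.0084,-0.0162,0,0,0,0],[-0.0084,-0.0162,0,0,0,0],[-0.0084,-0.0162,0,0,0,0],[-0.0084,-0.0162,0,0,0,0],[-0.0084,-0.0162,0,0,0,0]]'
python3 -m handwheel '[[0,0,0,0,0,-4.5],[0,0,0,0,0,-4.5],[0,0,0,0,0,-4.5],[0,0,0,0,0,-4.5],[0,0,0,0,0,-4.5],[0,0,0,0,0,-4.3],[0,0,0,0,0,0],[0,0,0,0,0,0]]'
python3 - <<'E'
from m import *
delta(.489,-.354,.035,188.2)
c,W=snap('top'); save('t2.png',cv2.resize(c['img'][170:320,390:550],None,fx=4,fy=4))
E
```

```text
time: 8.87
ee_pos: [0.4657, -0.2104, 0.1345]
tcp_rot: [179.8, -0.1, 161.4]
wrist_force: [0.6, 0.4, -2.2]
opening: 0.0072
time: 9.53
ee_pos: [0.4881, -0.3546, 0.1332]
tcp_rot: [179.8, -0.1, 161.4]
wrist_force: [0.4, 1.2, -1.0]
opening: 0.0075
time: 10.2
ee_pos: [0.4881, -0.3537, 0.1332]
tcp_rot: [179.7, -0.0, -171.9]
wrist_force: [0.4, 0.4, -1.5]
opening: 0.0073
t 10.2 pos [ 0.4881 -0.3537  0.1332] rot [ 1.7974e+02 -3.0000e-02 -1.7192e+02] op 0.0073 F [ 0.4  0.4 -1.5]
tool shift [-0.0009 -0.0008  0.0982] wz -0.12
```

View pics/t2.png

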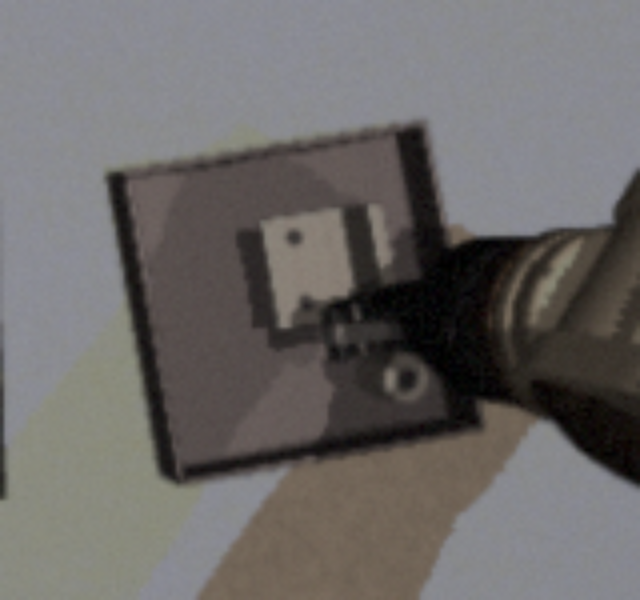

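The bracket hangs inside the bin outline, aligned with the walls (foot at 300,265, knuckle at 408,378, displaced outward by parallax). Lower and release.

```bash
python3 -m handwheel '[[0,0,0.016,0,0,0],[0,0,0.016,0,0,0],[0,0,0.016,0,0,0],[0,0,0.016,0,0,0],[0,0,0.014,0,0,0],[0,0,0.012,0,0,0],[0,0,0.007,0,0,0],[0,0,0,0,0,0]]'
python3 -m handwheel '[[0,0,0.0005,0,0,0],[0,0,0.0005,0,0,0],[0,0,0,0,0,0],[0,0,0,0,0,0],[0,0,0,0,0,0],[0,0,0,0,0,0],[0,0,0,0,0,0],[0,0,0,0,0,0]]'
python3 -m handwheel '[[0,0,0,0,0,0],[0,0,0,0,0,0],[0,0,0,0,0,0],[0,0,0,0,0,0],[0,0,0,0,0,0],[0,0,0,0,0,0],[0,0,0,0,0,0],[0,0,0,0,0,0]]' 0.5
python3 -m handwheel '[[0,0,-0.01,0,0,0],[0,0,-0.016,0,0,0],[0,0,-0.02,0,0,0],[0,0,-0.02,0,0,0],[0,0,-0.02,0,0,0],[0,0,-0.02,0,0,0],[0,0,-0.02,0,0,0],[0,0,0,0,0,0]]'
python3 - <<'E'
from m import *
a=np.radians(-93.2); g=np.array([.6277,-.0075])+.011*np.array([np.cos(a),np.sin(a)]); print(g)
delta(*g,.16,-93.2); print(monitor.get_obs()['q'].round(1))
E
```

```text
time: 10.92
ee_pos: [0.4875, -0.3529, 0.035]
tcp_rot: [179.7, -0.1, -171.8]
wrist_force: [-0.7, -0.3, -0.9]
opening: 0.0071
time: 11.58
ee_pos: [0.4879, -0.3533, 0.0353]
tcp_rot: [179.8, -0.0, -171.8]
wrist_force: [-0.0, -0.3, -1.8]
opening: 0.0071
time: 12.25
ee_pos: [0.4879, -0.3533, 0.0352]
tcp_rot: [179.7, -0.0, -171.8]
wrist_force: [-0.1, -0.8, 0.6]
opening: 0.0643
time: 12.92
ee_pos: [0.4892, -0.3547, 0.1666]
tcp_rot: [-180.0, 0.2, -171.8]
wrist_force: [-0.2, -0.2, 0.8]
opening: 0.0642
[ 0.62708596 -0.01848285]
t 12.92 pos [ 0.4892 -0.3547  0.1666] rot [-179.99    0.24 -171.79] op 0.0642 F [-0.2 -0.2  0.8]
tool shift [-0.1844  0.313   0.0073] wz -78.59
[-36.   11.4   8.2  86.6   0.2 -44.2]
```

```bash
python3 -m handwheel '[[-0.0115,0.0196,0,0,0,0],[-0.0115,0.0196,0,0,0,0],[-0.0115,0.0196,0,0,0,0],[-0.0115,0.0196,0,0,0,0],[-0.0115,0.0196,0,0,0,0],[-0.0115,0.0196,0,0,0,0],[-0.0115,0.0196,0,0,0,0],[-0.0115,0.0196,0,0,0,0]]' 1
python3 -m handwheel '[[-0.0115,0.0196,0,0,0,0],[-0.0115,0.0196,0,0,0,0],[-0.0115,0.0196,0,0,0,0],[-0.0115,0.0196,0,0,0,0],[-0.0115,0.0196,0,0,0,0],[-0.0115,0.0196,0,0,0,0],[-0.0115,0.0196,0,0,0,0],[-0.0115,0.0196,0,0,0,0]]'
python3 -m handwheel '[[0,0,0,0,0,-7],[0,0,0,0,0,-7],[0,0,0,0,0,-7],[0,0,0,0,0,-7],[0,0,0,0,0,-7],[0,0,0,0,0,-7],[0,0,0,0,0,-7],[0,0,0,0,0,-7]]'
python3 -m handwheel '[[0,0,0.01,0,0,-7],[0,0,0.01,0,0,-7],[0,0,0.01,0,0,-7],[0,0,0.01,0,0,-1.6],[0,0,0.01,0,0,0],[0,0,0.01,0,0,0],[0,0,0,0,0,0],[0,0,0,0,0,0]]'
python3 - <<'E'
from m import *
delta(.6271,-.0185,.030,-93.2); print(monitor.get_obs()['q'].round(1))
c,W=snap('side'); save('s3.png',cv2.resize(c['img'][130:280,250:450],None,fx=4,fy=4))
E
```

```text
time: 13.58
ee_pos: [0.5569, -0.1844, 0.162]
tcp_rot: [179.7, -0.0, -171.8]
wrist_force: [-0.8, 0.0, -0.3]
opening: 0.0852
time: 14.25
ee_pos: [0.6256, -0.0161, 0.1626]
tcp_rot: [179.7, -0.0, -171.8]
wrist_force: [0.3, -1.0, 0.6]
opening: 0.0851
time: 14.92
ee_pos: [0.6253, -0.0172, 0.1626]
tcp_rot: [179.8, 0.2, -115.4]
wrist_force: [-0.9, -0.4, 0.5]
opening: 0.0853
time: 15.58
ee_pos: [0.625, -0.0169, 0.102]
tcp_rot: [179.9, 0.2, -93.2]
wrist_force: [0.5, 0.3, 0.5]
opening: 0.0851
t 15.58 pos [ 0.625  -0.0169  0.102 ] rot [179.85   0.24 -93.25] op 0.0851 F [0.5 0.3 0.5]
tool shift [ 0.0018 -0.0024  0.072 ] wz -0.05
[ -1.7  15.    5.3  80.5   0.2 -88.4]
```

View pics/s3.png

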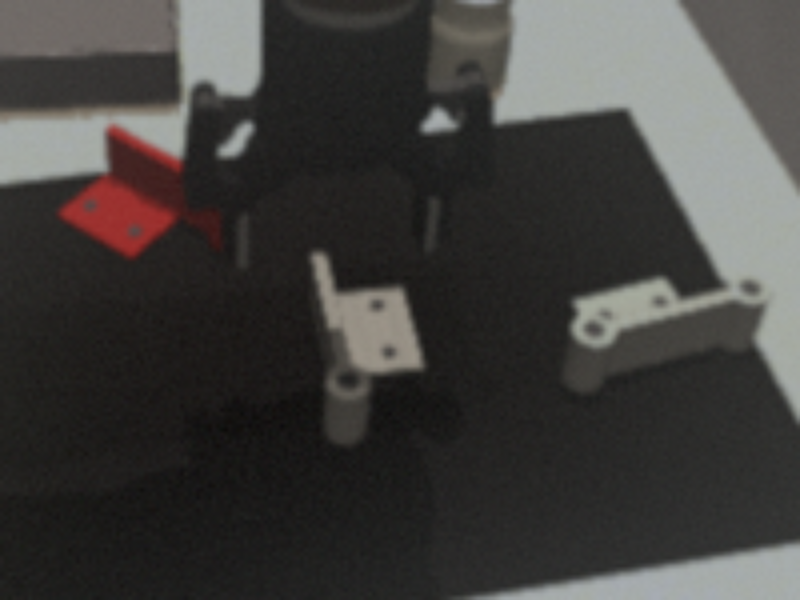

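The fingers straddle the web and stay clear of the red decoy and the middle bracket (590,330). Descend and grip.

```bash
python3 -m handwheel '[[0.002,-0.002,0.015,0,0,0],[0,0,0.015,0,0,0],[0,0,0.015,0,0,0],[0,0,0.013,0,0,0],[0,0,0.01,0,0,0],[0,0,0.005,0,0,0],[0,0,0,0,0,0],[0,0,0,0,0,0]]'
python3 -m handwheel '[[0,0,0,0,0,0],[0,0,0,0,0,0],[0,0,0,0,0,0],[0,0,0,0,0,0],[0,0,0,0,0,0],[0,0,0,0,0,0],[0,0,0,0,0,0],[0,0,0,0,0,0]]' -1 40
python3 -m handwheel '[[0,0,0,0,0,0],[0,0,0,0,0,0],[0,0,-0.01,0,0,0],[0,0,-0.02,0,0,0],[0,0,-0.02,0,0,0],[0,0,-0.02,0,0,0],[0,0,-0.02,0,0,0],[0,0,-0.01,0,0,0]]'
python3 - <<'E'
from m import *
y=-6.4-90; a=np.radians(y)
# web shifted 12 mm to own -y (own y = (-sin,cos))
g=np.array([.498,.3317])-.012*np.array([-np.sin(a),np.cos(a)]); print(g)
delta(*g,.035,y); print(monitor.get_obs()['q'].round(1))
E
```

```text
time: 16.3
ee_pos: [0.6273, -0.0187, 0.0299]
tcp_rot: [179.9, 0.2, -93.2]
wrist_force: [-0.0, 0.1, 0.8]
opening: 0.0856
time: 16.97
ee_pos: [0.6273, -0.0187, 0.0297]
tcp_rot: [179.9, 0.2, -93.2]
wrist_force: [0.9, 0.4, 0.4]
opening: 0.0075
time: 17.63
ee_pos: [0.6278, -0.0192, 0.1326]
tcp_rot: [-179.9, 0.2, -93.2]
wrist_force: [-0.1, -0.5, -2.1]
opening: 0.0076
[0.48607478 0.33303763]
t 17.63 pos [ 0.6278 -0.0192  0.1326] rot [-179.93    0.25  -93.19] op 0.0076 F [-0.1 -0.5 -2.1]
tool shift [-0.3434  0.1612  0.0989] wz 3.21
[ -1.9  14.9   8.6  83.6   0.2 -88.7]
```

```bash
python3 -m handwheel '[[-0.0215,0.0101,0,0,0,0],[-0.0215,0.0101,0,0,0,0],[-0.0215,0.0101,0,0,0,0],[-0.0215,0.0101,0,0,0,0],[-0.0215,0.0101,0,0,0,0],[-0.0215,0.0101,0,0,0,0],[-0.0215,0.0101,0,0,0,0],[-0.0215,0.0101,0,0,0,0]]'
python3 -m handwheel '[[-0.0215,0.0101,0,0,0,0],[-0.0215,0.0101,0,0,0,0],[-0.0215,0.0101,0,0,0,0],[-0.0215,0.0101,0,0,0,0],[-0.0215,0.0101,0,0,0,0],[-0.0215,0.0101,0,0,0,0],[-0.0215,0.0101,0,0,0,0],[-0.0215,0.0101,0,0,0,0]]'
python3 -m handwheel '[[0,0,0,0,0,1.6],[0,0,0,0,0,1.6],[0,0,0,0,0,0],[0,0,0,0,0,0],[0,0,0,0,0,0],[0,0,0,0,0,0],[0,0,0,0,0,0],[0,0,0,0,0,0]]'
python3 - <<'E'
from m import *
delta(.4861,.333,.035,-96.4)
c,W=snap('top'); save('t3.png',cv2.resize(c['img'][170:320,110:270],None,fx=4,fy=4))
E
```

```text
time: 18.3
ee_pos: [0.5553, 0.158, 0.1301]
tcp_rot: [179.9, 0.2, -93.2]
wrist_force: [1.2, 0.0, -1.3]
opening: 0.0074
time: 18.97
ee_pos: [0.4842, 0.3342, 0.1309]
tcp_rot: [179.9, 0.2, -93.2]
wrist_force: [-0.2, 0.1, -2.2]
opening: 0.0072
time: 19.63
ee_pos: [0.4851, 0.3331, 0.1312]
tcp_rot: [179.9, 0.2, -96.4]
wrist_force: [-1.0, -0.1, -0.9]
opening: 0.0074
t 19.63 pos [0.4851 0.3331 0.1312] rot [179.9    0.24 -96.4 ] op 0.0074 F [-1.  -0.1 -0.9]
tool shift [ 0.0004 -0.0011  0.0962] wz 0.0
```

View pics/t3.png

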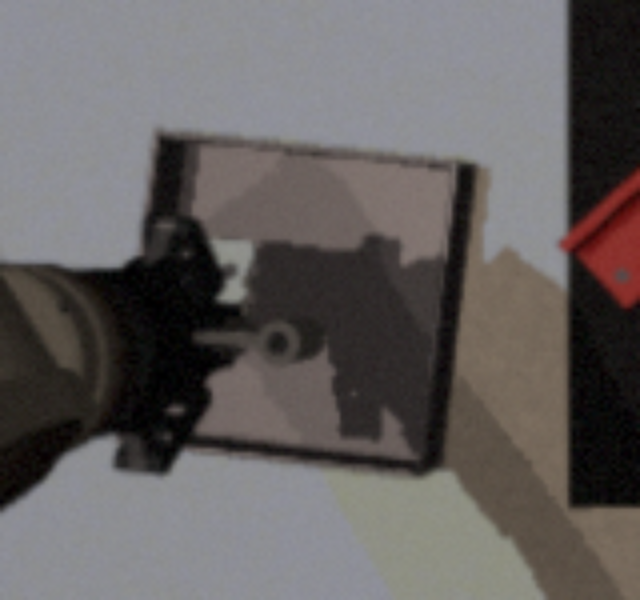

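The bracket is above the left bin, aligned with its walls (knuckle at 280,342, also displaced outward by parallax). Lower, release, retreat and check.

```bash
python3 -m handwheel '[[0,0,0.016,0,0,0],[0,0,0.016,0,0,0],[0,0,0.016,0,0,0],[0,0,0.016,0,0,0],[0,0,0.014,0,0,0],[0,0,0.011,0,0,0],[0,0,0.0065,0,0,0],[0,0,0,0,0,0]]'
python3 -m handwheel '[[0,0,0.0005,0,0,0],[0,0,0.0005,0,0,0],[0,0,0,0,0,0],[0,0,0,0,0,0],[0,0,0,0,0,0],[0,0,0,0,0,0],[0,0,0,0,0,0],[0,0,0,0,0,0]]'
python3 -m handwheel '[[0,0,0,0,0,0],[0,0,0,0,0,0],[0,0,0,0,0,0],[0,0,0,0,0,0],[0,0,0,0,0,0],[0,0,0,0,0,0],[0,0,0,0,0,0],[0,0,0,0,0,0]]' 0.5
python3 -m handwheel '[[0,0,-0.01,0,0,0],[0,0,-0.016,0,0,0],[0,0,-0.02,0,0,0],[0,0,-0.02,0,0,0],[0,0,-0.02,0,0,0],[0,0,-0.02,0,0,0],[0,0,-0.02,0,0,0],[0,0,-0.02,0,0,0]]'
python3 -m handwheel '[[0.025,-0.015,-0.01,0,0,0],[0.025,-0.015,-0.01,0,0,0],[0.025,-0.015,-0.01,0,0,0],[0.025,-0.015,-0.01,0,0,0],[0.025,-0.015,-0.01,0,0,0],[0.025,-0.015,0,0,0,0],[0.025,-0.015,0,0,0,0],[0.025,-0.015,0,0,0,0]]'
python3 - <<'E'
from m import *
c,W=snap('top'); save('t4.png',c['img'])
for n,(x0,x1,y0,y1),z0,z1 in(('L',(150,224,210,280),.039,.06),('R',(425,500,210,282),.039,.06),('L foot',(150,224,210,280),.0075,.018),('R foot',(425,500,210,282),.0075,.018),('M top',(310,346,90,142),.033,.05)):
    w=W[y0:y1,x0:x1].reshape(-1,3); p=w[(w[:,2]>z0)&(w[:,2]<z1)]
    cc,s,a=cv2.minAreaRect(p[:,:2].astype(np.float32)*1000); print(n,len(p),np.percentile(p[:,2],[10,50,90]).round(4),np.round(cc,1),np.round(s,1),round(a,1))
E
```

```text
time: 20.35
ee_pos: [0.4847, 0.3335, 0.0348]
tcp_rot: [179.9, 0.2, -96.4]
wrist_force: [1.0, -0.3, -1.5]
opening: 0.0074
time: 21.02
ee_pos: [0.4849, 0.3338, 0.0347]
tcp_rot: [179.9, 0.2, -96.4]
wrist_force: [0.2, 0.2, -1.8]
opening: 0.0072
time: 21.68
ee_pos: [0.4849, 0.3337, 0.0347]
tcp_rot: [179.9, 0.2, -96.4]
wrist_force: [0.4, -0.4, 0.2]
opening: 0.0641
time: 22.35
ee_pos: [0.485, 0.333, 0.1826]
tcp_rot: [179.9, 0.3, -96.4]
wrist_force: [0.2, 0.5, 0.3]
opening: 0.0642
time: 23.02
ee_pos: [0.5826, 0.1194, 0.2308]
tcp_rot: [180.0, 0.3, -96.4]
wrist_force: [-0.5, 1.2, -0.5]
opening: 0.0639Traceback (most recent call last):
  File "<stdin>", line 5, in <module>
    return _quantile_unchecked(
        a, q, axis, out, overwrite_input, method, keepdims, weights)
    return _ureduce(a,
                    func=_quantile_ureduce_func,
    ...<5 lines>...
                    overwrite_input=overwrite_input,
                    method=method)
    r = func(a, **kwargs)
    result = _quantile(arr,
                       quantiles=q,
    ...<2 lines>...
                       out=out,
                       weights=wgt)
    slices_having_nans = np.isnan(arr[-1, ...])
                                  ~~~^^^^^^^^^
IndexError: index -1 is out of bounds for axis 0 with size 0
```

View pics/t4.png

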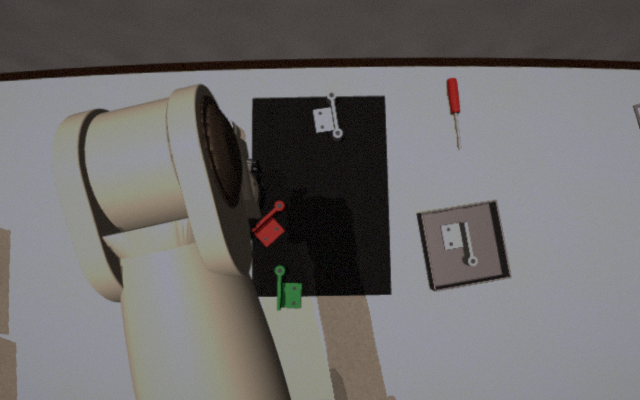

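The right bracket stands in the right bin (web from 467,223 to 473,262) and the middle bracket looks unmoved. The arm hides the left bin, so I'll move it aside.

```bash
python3 -m handwheel '[[0.022,0,0,0,0,0],[0.022,0,0,0,0,0],[0.022,0,0,0,0,0],[0.022,0,0,0,0,0],[0.022,0,0,0,0,0],[0.022,0,0,0,0,0],[0.022,0,0,0,0,0],[0,0,0,0,0,0]]'
python3 - <<'E'
from m import *
c,W=snap('top'); im=c['img']; save('t5.png',np.hstack([cv2.resize(im[190:300,a:a+110],None,fx=3.5,fy=3.5) for a in(130,410)]))
for n,(x0,x1,y0,y1),z0,z1 in(('L',(155,220,214,276),.036,.06),('R',(432,495,214,278),.036,.06),('L foot',(155,220,214,276),.0075,.018),('R foot',(432,495,214,278),.0075,.018),('M top',(310,346,90,142),.033,.05)):
    w=W[y0:y1,x0:x1].reshape(-1,3); p=w[(w[:,2]>z0)&(w[:,2]<z1)]
    if len(p)<5: print(n,len(p)); continue
    cc,s,a=cv2.minAreaRect(p[:,:2].astype(np.float32)*1000); print(n,len(p),np.percentile(p[:,2],[10,50,90]).round(4),np.round(cc,1),np.round(s,1),round(a,1))
E
```

```text
time: 23.73
ee_pos: [0.5645, -0.0352, 0.2299]
tcp_rot: [179.9, 0.2, -96.5]
wrist_force: [0.7, -0.1, 0.7]
opening: 0.064
L 297 [0.0411 0.0455 0.0477] [461.8 310.8] [ 81.2 152.2] 5.9
R 244 [0.04   0.0441 0.0463] [ 489.9 -347.7] [105.4  24.9] 12.4
L foot 783 [0.0077 0.0093 0.012 ] [499.3 332.3] [161.  149.3] 88.1
R foot 614 [0.0079 0.0097 0.0127] [ 486.2 -357.5] [140.2 155.9] 87.2
M top 149 [0.0384 0.0407 0.0429] [834.  -30.1] [74.5 22.4] 1.0
```

View pics/t5.png

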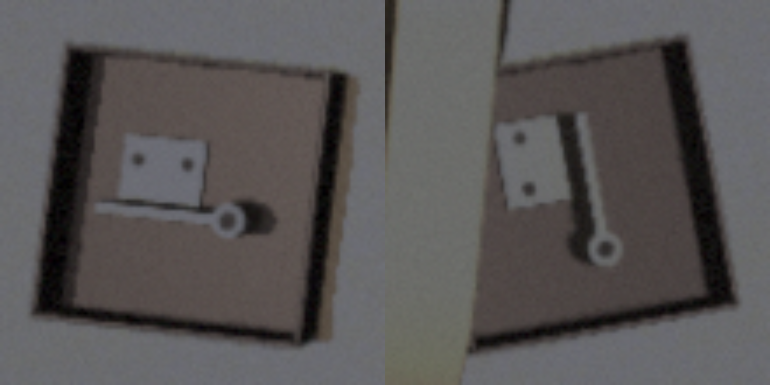

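Both brackets stand flat on their feet inside their bins, with web tops at about 44–45 mm as expected (4 mm floor plus 40 mm). The arm is clear, so I'm handing the job in.

```bash
python3 -c "
from workcell import order; print(order.job_done())"
```

```text
the job is handed in; nothing more can be done
None
```

I put the left-hand bracket in the left bin and the right-hand bracket in the right bin, gripping each across its web, and handed the job in at about 24 s. No verdict is reported.

**Last checks**
- **Brackets:** The final top view shows both standing on their feet well inside the walls. Their web tops are at about 44–45 mm, which matches a 40 mm bracket on a 4 mm floor.
- **Forces:** The wrist-force readings I took stayed at about 2 N per axis.
- **Robot:** It touched nothing at the end, with the tool at z = 0.23 m.
- **Middle bracket:** I never touched it, and it looked unmoved in the second-to-last top view. In the last view the arm hid part of it: its measured length was 74 mm against 121 mm at first, so that measurement does not confirm its position.

**What went wrong or disagreed**
- **Joint 6 limit:** During the first approach joint 6 reached its 180° limit, so the tool drifted about 50 mm and tilted 2° above the mat. It touched nothing, and I used the grasp half a turn round instead.
- **Left bin height check:** The automatic fit for the left bin also picked up wall pixels, so the picture is the evidence for that bracket, along with the release height (TCP 34.7 mm, 33.8 mm expected when seated).
- **Camera agreement:** The two cameras differed by 2–5 mm on where the brackets first stood, which was within what the grip allows.

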